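# Ready the dipper and the red brush

### The job

Set the small steel dipper cup, open side up, fully home in the round pocket of the wooden caddy and let go of it. Then draw the red brush straight up out of the drip rack and hold it slanting at about 45 degrees, bristles downward, with its tip poised a few centimetres above the middle of the dipper's mouth, clear of the cup and the rack; finish while still holding it there. Leave the other brushes, jars, tube and palette scraper where they are.

Things in the scene. Friction and masses are not known exactly. Their poses are not given: they have to be found in the camera images.
- dipper_mid (a point): Open, round, straight-sided steel cup without handle (the dipper), outer diameter 46 mm, height 45 mm, wall 2.5 mm, about 60 g. It stands open side up on the table at the start. The point is its centre, on its axis 22.5 mm above its underside; z runs from its base to its open mouth.
- dipper_rim (a point): Centre of the dipper's open mouth, 45 mm above its underside, z out of the mouth.
- pocket (a point): Centre of the floor of a blind round pocket, 51 mm across, 14 mm deep, in the caddy: a fixed light wooden block 150 x 120 x 22 mm on the table with flat paint dabs. Pocket floor 8 mm above the table, block top 22 mm. The pocket lies 30 mm from the block's centre along this point's x (the block's long axis); z is up. A seated dipper stands 31 mm out of the block.
- brush_red_grip (a point): Middle of the grip, on the axis, of the red-handled stencil brush (155 mm long, 60 g) hanging bristles down in one of the rack's three holes; which one changes. The grip is round, 16 mm thick, from 104 to 155 mm above the tip; this point is 125 mm above the tip (150 mm above the table as it hangs). z runs from bristles to handle end. Lifts out freely, straight up.
- brush_red_tip (a point): Tip of the red brush's bristles, on its axis; 25 mm above the table while it hangs. From the tip up: dark bristles 30 mm, metal ferrule 35 mm, red handle 25 mm, all 16 mm thick or less; then a 28 mm wide collar, whose flat underside, 90 mm above the tip, rests on the rack; then the grip.
- rack: Fixed wooden drip rack: a plank 70 mm (x) by 250 mm (y) by 30 mm thick on two end boards, its top 115 mm above the table, with three upright through holes of 20 mm on its long centre line, at y = -85, 0 and +85 mm. Origin at table height under the middle hole; y along the row of holes. The brushes stand 65 mm out of it, to 180 mm above the table.
- brush_blue_grip (a point): A stubby stencil brush like the red one but blue, hanging in another hole of the rack: a bystander. Its place in the rack changes. The point is the middle of its grip, 125 mm above its tip.
- brush_yellow_grip (a point): A stubby stencil brush like the red one but yellow, hanging in another hole of the rack: a bystander. Its place in the rack changes. The point is the middle of its grip, 125 mm above its tip.
- glass_jar_rim (a point): Mouth centre of an empty open glass jar, 76 mm across, 85 mm high: a bystander.
- paint_jar: Closed orange paint jar with black cap, 56 mm across, 65 mm high: a bystander. Origin at its underside.
- paint_tube: White paint tube with a green band and black cap, lying flat, about 105 mm long, 34 mm wide, 18 mm high: a bystander. Origin under its middle.
- scraper: Palette scraper with a wooden handle and a wide, square steel blade, about 200 mm long, lying on the table: a bystander.
Things that resemble listed ones, but are neither listed nor needed, are in the scene too. What is shaped like the part that bears dipper_mid but yellow is not meant.

How it is judged:
By the outcome, as a careful person would: the job done as asked, in the order asked, and still so for the second after the job is handed in, while the arm keeps its last pose, push and grip.
It also fails if it takes over 72 s, if anything falls off the work surface, if the arm or the gripper's body presses on something with over 40 N, if the wrist force passes 120 N, or if a joint passes its speed limit or range.

### The arm

A 7-joint arm with a two-finger parallel gripper is mounted at the origin on the work surface. World frame = base frame: x ahead of the robot, y to its left, z up, the work surface at z = 0. Lengths are in m, angles in degrees, forces in N, time in s.
With the tool pointing down it reaches from about 0.425 to 0.825 m from the base axis. Payload 3.6 kg.
Tool frame: the origin (TCP) lies midway between the tips of the shut fingers; the grasp point (between the pads) lies ctrl.grip_depth behind it (ctrl.grip_depth is the distance from the TCP to the grasp point, in m); z points along the fingers, y is the direction in which the jaws open and shut (so a half turn about z gives the same grasp; the last joint's range is limited). The gripper opens to 93 mm and grips with 3 to 60 N. Pads are 15 mm wide; open, the fingers measure 128 mm over their backs; the gripper's body (75 mm by 188 mm) begins 65 mm behind the grasp point.
Start: joints at [71.763, 35.231, -0.722, 81.555, 0.464, 63.22, -2.315], TCP at [0.187, -0.622, 0.184] pointing down, gripper open.
Joint ranges: [-178.69, 178.69], [-17.37, 117.87], [-77.05, 75.6], [15.02, 138.74], [-78.02, 258.01], [0.78, 113.62], [-162.83, 162.83]. Speed limits (degrees/s): [159.86, 159.86, 180, 180, 180, 180, 180].

### API

Orientations are given as [roll, pitch, yaw] about the fixed x, y, z axes, in that order (R = Rz(yaw) Ry(pitch) Rx(roll)).
In Python, from plant import ctrl gives the robot as it stands.
- The arm moves only by the shell command python3 -m pendant 'ROWS' [OPENING] [FORCE]. ROWS is JSON, a list of rows, each a list of 2 entries, a list of its own where there are three numbers: the shift along the tool's x, y, z in units of 40 mm (1.0 is 40 mm), then the turn, a rotation vector about the tool's x, y, z in units of 6 degrees (1.0 is 6 degrees). A call has 1 to 10 rows; each row is the pose to reach, as a shift and turn from the pose commanded when the call began, along the tool's axes at that moment; what a row does not reach only later rows make up. A row lasts 1/12 s, in which the tool goes at most 41.7 mm and 7.16 degrees, less where a joint would pass 70% of its speed; a pose out of reach is approached as far as the arm can. A call with a gripper value outside its range is refused whole. OPENING is the opening, from 0 (shut) to 1 (fully open), set as the call begins (- or left out, the last holds). The fingers move at their own pace and stop on an object; FORCE is the grip in N (left out, the last holds). Time passes only in rows, so rows that repeat a pose let the fingers close. It gives the time, the measured TCP pose, the force and the opening at its end, in the units of the state.
- ctrl.get_obs(): the state, without advancing time (a new reading comes with each control period).
- ctrl.capture(name): name is "scene" or "top" or "wrist"; returns the picture (480x640x3 uint8, red, green, blue); there is no depth.
- ctrl.camera_params(name): a dict with "fovy" (degrees; the focal length in pixels is half the picture's height over the tangent of half this angle, whatever the lens; pixels are square), "cx", "cy" (the principal point, pixels), "dist" ([k1, k2, p1, p2, k3] as OpenCV has them; the pictures are not rectified), "extrinsics" (4x4, takes a point from world to camera coordinates). Camera axes: x right, y up, looking along -z (the intrinsics and any distortion apply to the point x, -y, -z); pixel columns grow to the right and rows downward; lengths in m; the calibration is good to about 2 mm. A picture is of the moment at which its call begins: read the wrist's pose just before it. camera_params takes no time and is no camera call; for the wrist camera it gives the pose at the moment of the call.
- ctrl.hand_in(): hands the job in, once; it reports no verdict.
The state is a dict: "clock": time; "joints": joint angles; "joint_velocities": joint speeds; "tau": joint torques, N m; "position": TCP position; "tool_rot": TCP orientation; "wrist_force": force on the tool from outside, world axes, zero at the start; "torque": the same for the moment, N m; "width": finger opening in m.
Only numpy, scipy, OpenCV 4.12 (cv2) and the standard library are available. Lean on these libraries where they do the work, as an engineer would, in place of code of your own. Each camera call takes 0.05 s, during which the arm holds its last target. There are 200 camera calls.

## Working session

There is one attempt and no reset: what is moved stays moved. The work goes in short steps, Python scripts to look and compute and a shell command to move; the robot and the scene stay as the last step left them, time stands still between calls to the robot, and variables do not carry over. Pictures are saved under pics/ and viewed, about 8 in all and at most 12, crops included, and the job is handed in when it is done.

```bash
ls; mkdir -p pics; python3 - <<'E'
from plant import ctrl
import cv2
o=ctrl.get_obs()
print({k:o[k] for k in('clock','position','tool_rot','width','joints')},ctrl.grip_depth)
for n in('scene','top'):
    im=ctrl.capture(n);cv2.imwrite(f'pics/{n}0.png',im[:,:,::-1]);print(n,ctrl.camera_params(n))
E
```

```text
pics
{'clock': 0.0, 'position': array([ 0.18672268, -0.62167299,  0.18319608]), 'tool_rot': array([-1.79852912e+02,  2.68148778e-03,  1.67213147e+01]), 'width': 0.09289374589659402, 'joints': array([71.76406888, 35.28808251, -0.72281856, 81.64105653,  0.46466947,
       63.22085947, -2.31506668])} 0.0188
scene {'fovy': 56.263912285867924, 'cx': 318.87844635491666, 'cy': 242.07285236241012, 'dist': array([-0.09362474,  0.        ,  0.        ,  0.        ,  0.        ]), 'extrinsics': array([[-0.5300601 ,  0.84782424, -0.01517748,  0.3597381 ],
       [-0.60212663, -0.36372646,  0.71073665,  0.21333843],
       [ 0.5970593 ,  0.3858719 ,  0.70329443, -1.50756417],
       [ 0.        ,  0.        ,  0.        ,  1.        ]])}
top {'fovy': 52.737102569720236, 'cx': 318.93948056451933, 'cy': 239.95942294421454, 'dist': array([0.00331284, 0.        , 0.        , 0.        , 0.        ]), 'extrinsics': array([[-1.20767620e-02, -9.99926283e-01, -1.25676602e-03,
        -7.00120355e-02],
       [ 9.90332743e-01, -1.21345677e-02,  1.38180355e-01,
        -5.71514806e-01],
       [-1.38185419e-01,  4.24154719e-04,  9.90406285e-01,
        -1.08182571e+00],
       [ 0.00000000e+00,  0.00000000e+00,  0.00000000e+00,
         1.00000000e+00]])}
```

View pics/scene0.png

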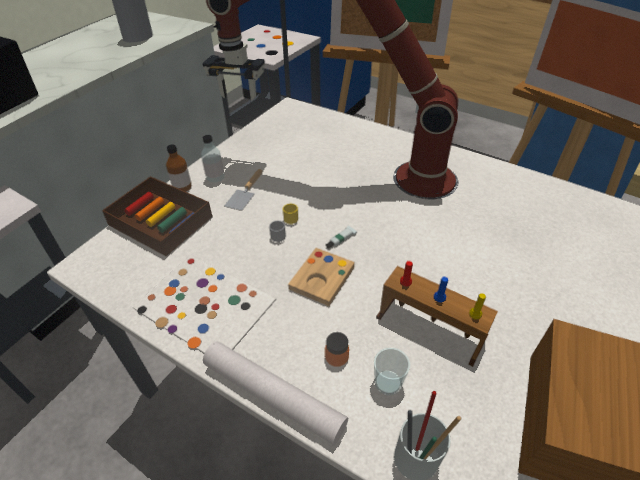

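View pics/top0.png

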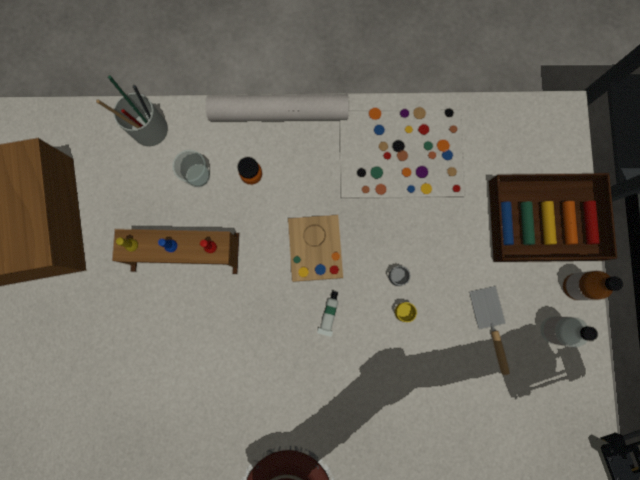

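The top view shows the grey steel cup at (399,273), with a yellow cup at (405,311) as the decoy. The caddy pocket is at (315,236), and the rack runs from (120,245) to (235,250). Possible red brushes are the one in the rack at (208,245), the thin red stick in the glass pot at (132,118) and the red pastel at (591,222). I choose the grey cup (399,273) and the red brush in the rack (208,245), and check both in a close crop.

```bash
cat > h.py <<'E'
import numpy as np, cv2
from plant import ctrl
def K(p):
    f=240/np.tan(np.radians(p['fovy']/2)); return np.array([[f,0,p['cx']],[0,f,p['cy']],[0,0,1.]])
F=np.diag([1.,-1,-1])
def ray(p,uv):
    n=cv2.undistortPoints(np.array(uv,float).reshape(-1,1,2),K(p),p['dist']).reshape(-1,2)
    E=p['extrinsics'];R=F@E[:3,:3];t=F@E[:3,3]
    d=np.c_[n,np.ones(len(n))]@R; return -R.T@t,d
def onz(p,uv,z):
    c,d=ray(p,uv); return c+d*((z-c[2])/d[:,2])[:,None]
def proj(p,X):
    E=p['extrinsics'];R=F@E[:3,:3];t=F@E[:3,3]
    return cv2.projectPoints(np.array(X,float).reshape(-1,1,3),cv2.Rodrigues(R)[0],t,K(p),p['dist'])[0].reshape(-1,2)
def tri(p1,a,p2,b):
    c1,d1=ray(p1,a);c2,d2=ray(p2,b);d1=d1[0]/np.linalg.norm(d1);d2=d2[0]/np.linalg.norm(d2)
    A=np.c_[d1,-d2];s=np.linalg.lstsq(A,c2-c1,rcond=None)[0]
    x,y=c1+s[0]*d1,c2+s[1]*d2;return (x+y)/2,np.linalg.norm(x-y)
E
python3 - <<'E'
from h import *
t=cv2.imread('pics/top0.png');s=cv2.imread('pics/scene0.png')
a=cv2.resize(t[255:330,370:445],None,fx=5.2,fy=5.2,interpolation=cv2.INTER_CUBIC)[:390,:390]
b=cv2.resize(s[190:265,255:330],None,fx=5.2,fy=5.2,interpolation=cv2.INTER_CUBIC)[:390,:390]
c=cv2.resize(t[205:285,110:350],None,fx=3.25,fy=2.6,interpolation=cv2.INTER_CUBIC)
cv2.imwrite('pics/crop.png',np.vstack([np.hstack([a,b]),c[:200]]))
p=ctrl.camera_params('top')
# brushes' tops at z=.18
hsv=cv2.cvtColor(t,cv2.COLOR_BGR2HSV)
print('rgb',t[273,399],t[311,405],t[245,208],t[265,399])
for n,(lo,hi) in dict(red=((0,170,60),(6,255,255)),blue=((105,150,50),(125,255,255)),yel=((22,150,60),(35,255,255))).items():
    m=cv2.inRange(hsv,lo,hi);m[:225]=0;m[265:]=0;m[:,245:]=0
    N,_,st,ce=cv2.connectedComponentsWithStats(m)
    for i in range(1,N):
        if st[i,4]>15: print(n,ce[i],st[i],onz(p,ce[i],.16)[0])
print('cup',onz(p,[[399,272]],.045),'yellow',onz(p,[[405,310]],.045),'pocket',onz(p,[[315,236]],.022))
E
```

```text
rgb [112 114 112] [ 40 139 156] [ 9 14 70] [76 82 82]
red [208.16778523 245.69127517] [200 240  17  13 149] [0.54469174 0.15165098 0.16      ]
blue [168.13380282 244.66901408] [159 239  18  13 142] [0.54783008 0.2342546  0.16      ]
yel [127.46907216 243.71134021] [116 237  22  15 194] [0.5508516  0.31817682 0.16      ]
cup [[ 0.49376825 -0.25885906  0.045     ]] yellow [[ 0.40776999 -0.26939672  0.045     ]] pocket [[ 0.58261221 -0.0677999   0.022     ]]
```

View pics/crop.png

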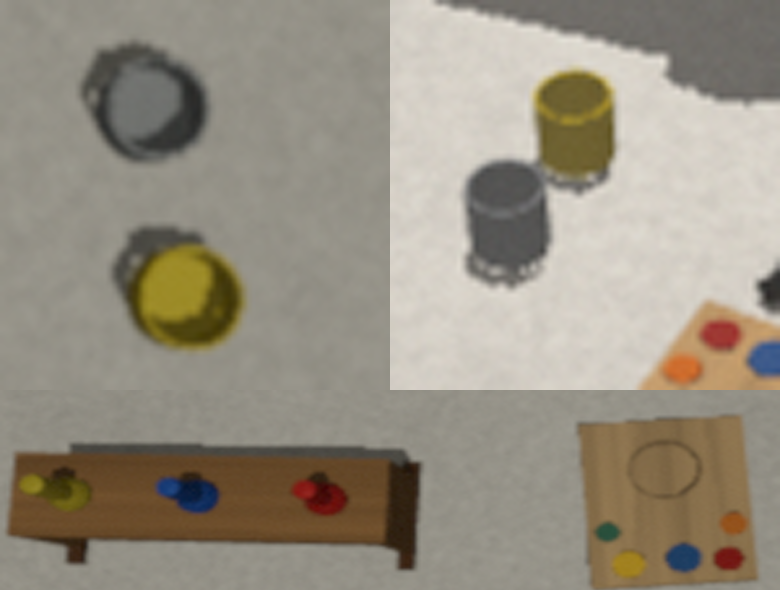

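The crop confirms the grey steel cup: its rim centre is at top px ≈(399,275), and the yellow decoy is separate. The red brush is in the rack hole nearest the caddy. The pocket circle is at ≈(314,235), on the caddy's far side from the robot.

```bash
cat >> h.py <<'E'
from scipy.spatial.transform import Rotation as Ro
def go(pos,rpy):
    o=ctrl.get_obs();R=Ro.from_euler('xyz',o['tool_rot'],degrees=True);T=Ro.from_euler('xyz',rpy,degrees=True)
    s=R.inv().apply(np.array(pos)-o['position'])/.04;r=np.degrees((R.inv()*T).as_rotvec())/6
    print('shift',s.round(2),'turn',r.round(2),'rows>=',np.ceil(max(np.linalg.norm(s)*40/41.7,np.linalg.norm(r)*6/7.16)),'t',o['clock'])
E
python3 - <<'E'
from h import *
pt=ctrl.camera_params('top');ps=ctrl.camera_params('scene')
print('cup rim',onz(pt,[[398.8,274.6]],.045),tri(pt,[398.8,274.6],ps,[277.1,226.0]))
print('red end',onz(pt,[[203.8,243.5]],.18),'collar',onz(pt,[[210,246]],.129))
print('pocket',onz(pt,[[314.3,235.2]],.022))
go([.49,-.26,.20],[180,0,0])
E
```

```text
cup rim [[ 0.487841   -0.25819526  0.045     ]] (array([ 0.48812563, -0.25864262,  0.0456308 ]), np.float64(0.0012612673360262987))
red end [[0.54666122 0.15596067 0.18      ]] collar [[0.5480213  0.15488345 0.129     ]]
pocket [[ 0.58453788 -0.0661714   0.022     ]]
shift [ 9.86 -6.48 -0.4 ] turn [-0.02  0.    2.79] rows>= 12.0 t 0.1
```

```bash
python3 -m pendant '[[[0.5,-0.33,-0.4],[0,0,0.2]],[[1.3,-0.85,-0.4],[0,0,0.5]],[[2,-1.3,-0.4],[0,0,0.8]],[[2.8,-1.85,-0.4],[0,0,1.1]],[[3.6,-2.4,-0.4],[0,0,1.4]],[[4.4,-2.9,-0.4],[0,0,1.7]],[[5.2,-3.4,-0.4],[0,0,2]],[[6,-3.95,-0.4],[0,0,2.3]],[[6.8,-4.5,-0.4],[0,0,2.6]],[[7.5,-4.93,-0.4],[0,0,2.79]]]' 1; python3 -m pendant '[[[0.8,-0.5,0],[0,0,0]],[[1.5,-1,0],[0,0,0]],[[2,-1.3,0],[0,0,0]],[[2.36,-1.55,0],[0,0,0]],[[2.36,-1.55,0],[0,0,0]]]'
python3 - <<'E'
from h import *
o=ctrl.get_obs();p=ctrl.camera_params('wrist');im=ctrl.capture('wrist')[:,:,::-1]
cv2.imwrite('pics/w1.png',im);print(o['position'],o['tool_rot'],p)
E
```

```text
clock: 0.93
position: [0.4189, -0.3441, 0.2001]
tool_rot: [-179.9, 0.0, 0.0]
wrist_force: [0.5, -0.9, -0.1]
width: 0.0929
clock: 1.35
position: [0.5156, -0.2805, 0.1996]
tool_rot: [-179.8, -0.1, 0.4]
wrist_force: [-0.2, 0.4, 1.1]
width: 0.0932
[ 0.51564006 -0.28053561  0.19955459] [-1.79805833e+02 -8.58656743e-02  4.42757671e-01] {'fovy': 61.62735333856364, 'cx': 317.85338691448885, 'cy': 234.7449728036001, 'dist': array([0.00939501, 0.        , 0.        , 0.        , 0.        ]), 'extrinsics': array([[ 0.00697612, -0.99996739, -0.00406852, -0.28301382],
       [ 0.96996315,  0.00775601, -0.24312822, -0.46616178],
       [ 0.24315185, -0.00225022,  0.96998563, -0.53010925],
       [ 0.        ,  0.        ,  0.        ,  1.        ]])}
```

View pics/w1.png

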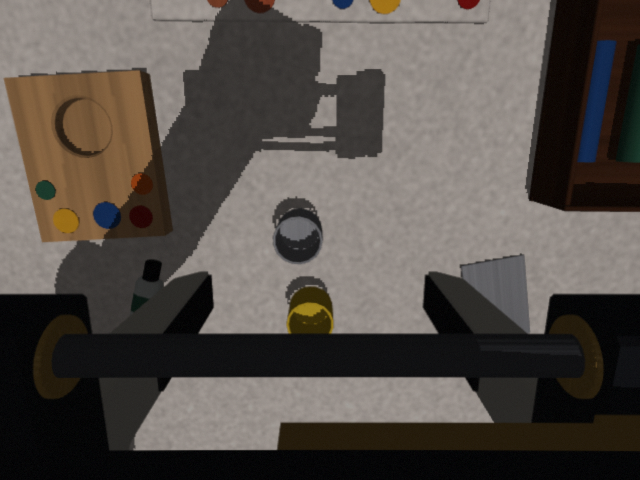

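The wrist view shows the steel cup's rim centred ≈(298,239), the yellow cup at (310,320) and the pocket circle at ≈(84,127). Next I fit the circles.

```bash
python3 -m pendant '[[[0,0,0],[0,0,0]],[[0,0,0],[0,0,0]]]' >/dev/null; python3 - <<'E'
from h import *
o=ctrl.get_obs();p=ctrl.camera_params('wrist');im=ctrl.capture('wrist')[:,:,::-1].copy()
cv2.imwrite('pics/w2.png',im);print(o['position'],o['tool_rot'])
g=cv2.cvtColor(im,cv2.COLOR_BGR2GRAY)
for n,(x0,x1,y0,y1),r,z in(('cup',(250,350,190,290),(20,30),.045),('pocket',(40,140,80,180),(22,34),.022)):
    c=cv2.resize(g[y0:y1,x0:x1],None,fx=4,fy=4,interpolation=cv2.INTER_CUBIC)
    H=cv2.HoughCircles(c,cv2.HOUGH_GRADIENT_ALT,1,15,param1=80,param2=.6,minRadius=4*r[0],maxRadius=4*r[1])
    if H is None: print(n,None);continue
    for x,y,q in H[0,:,:3][:4]:
        u=[x0+(x-1.5)/4,y0+(y-1.5)/4]; X=onz(p,[u,[u[0]+q/4,u[1]]],z);print(n,np.round(u,1),q/4,X[0].round(4),'R',np.linalg.norm(X[1]-X[0]).round(4))
# caddy corners (top face)
print('proj cup guess',proj(p,[.488,-.2583,.045]),'pocket',proj(p,[.5845,-.0662,.022]))
E
```

```text
[ 0.50999937 -0.28722277  0.20018861] [ 1.79950092e+02  1.00753123e-01 -2.04800749e-01]
cup [288.4 235.1] 22.028927 [ 0.4876 -0.26    0.045 ] R 0.0201
cup [288.4 235.1] 25.081314 [ 0.4876 -0.26    0.045 ] R 0.0228
cup [288.4 212.9] 21.681168 [ 0.5082 -0.2604  0.045 ] R 0.0195
pocket [ 69.9 124.9] 31.428583 [ 0.5853 -0.0633  0.022 ] R 0.0282
proj cup guess [[286.52363553 234.68079489]] pocket [[ 73.24247595 125.80543651]]
```

```bash
python3 -m pendant '[[[-0.25,-0.35,0.3],[0,0,0]],[[-0.55,-0.69,1],[0,0,0]],[[-0.55,-0.69,1.8],[0,0,0]],[[-0.55,-0.69,2.4],[0,0,0]],[[-0.55,-0.69,2.4],[0,0,0]],[[-0.55,-0.69,2.4],[0,0,0]],[[-0.55,-0.69,2.4],[0,0,0]]]' 1; python3 - <<'E'
from h import *
o=ctrl.get_obs();p=ctrl.camera_params('wrist');im=ctrl.capture('wrist')[:,:,::-1].copy()
cv2.imwrite('pics/w3.png',im)
print(proj(p,[[.4878,-.2594,.045]]))
go([.4878,-.2594,.022],[180,0,0])
E
```

```text
clock: 2.2
position: [0.4907, -0.2592, 0.1058]
tool_rot: [179.9, -0.1, -0.1]
wrist_force: [0.0, 0.3, -0.2]
width: 0.0928
[[318.51258508 241.77786456]]
shift [-0.09  0.    2.11] turn [ 0.02 -0.03 -0.02] rows>= 3.0 t 2.25
```

View pics/w3.png

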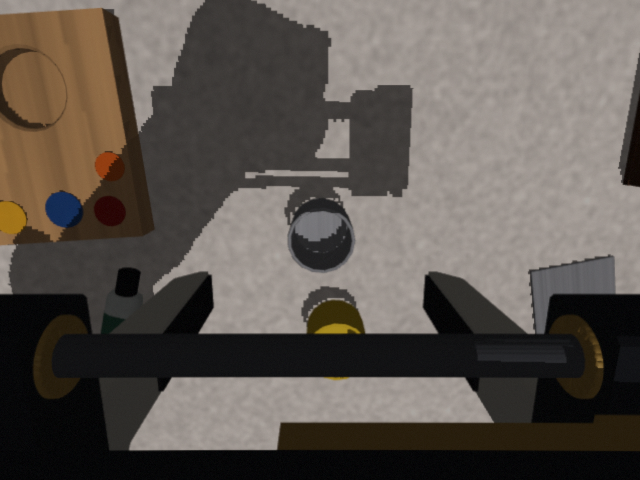

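The cup's rim is centred ≈(320,238), between the fingers and within 3 mm of the prediction. I descend and grip.

```bash
python3 -m pendant '[[[-0.03,0,0.6],[0,0,0]],[[-0.03,0,1.2],[0,0,0]],[[-0.03,0,1.7],[0,0,0]],[[-0.03,0,2.1],[0,0,0]],[[-0.03,0,2.1],[0,0,0]],[[-0.03,0,2.1],[0,0,0]]]' 1; python3 -m pendant '[[[0,0,0],[0,0,0]],[[0,0,0],[0,0,0]],[[0,0,0],[0,0,0]],[[0,0,0],[0,0,0]],[[0,0,0],[0,0,0]],[[0,0,0],[0,0,0]],[[0,0,0],[0,0,0]],[[0,0,0],[0,0,0]]]' 0 20
```

```text
clock: 2.75
position: [0.4895, -0.2583, 0.0213]
tool_rot: [180.0, -0.1, -0.0]
wrist_force: [-0.2, 1.4, 0.4]
width: 0.0929
clock: 3.42
position: [0.4888, -0.2577, 0.0204]
tool_rot: [-180.0, 0.0, -0.0]
wrist_force: [0.3, 0.4, -0.4]
width: 0.044
```

```bash
python3 -m pendant '[[[0,0,-0.3],[0,0,0]],[[0,0,-0.8],[0,0,0]],[[0,0,-1.4],[0,0,0]],[[0,0,-2],[0,0,0]],[[0,0,-2.3],[0,0,0]],[[0,0,-2.3],[0,0,0]]]' ; python3 - <<'E'
from h import *
go([.530,-.066,.11],[180,0,0])
E
```

```text
clock: 3.92
position: [0.4909, -0.2588, 0.1153]
tool_rot: [179.8, -0.3, -0.0]
wrist_force: [0.1, -1.1, 0.1]
width: 0.0043
shift [ 0.97 -4.82  0.13] turn [ 0.03 -0.06 -0.  ] rows>= 5.0 t 3.9167
```

The width fell to 4 mm, so the cup slipped out of the grip. I look again.

```bash
python3 - <<'E'
from h import *
o=ctrl.get_obs();im=ctrl.capture('wrist')[:,:,::-1].copy();p=ctrl.camera_params('wrist')
s=ctrl.capture('scene')[:,:,::-1]
a=cv2.resize(im,(533,400));b=cv2.resize(s[180:280,230:296],(264,400),interpolation=cv2.INTER_CUBIC)
cv2.imwrite('pics/w4.png',np.hstack([a,b]));print(o['width'],o['position'],proj(p,[.4888,-.258,.045]))
cv2.imwrite('pics/w4f.png',im)
E
```

```text
0.004334289524171476 [ 0.49091875 -0.25883447  0.11532385] [[318.00357473 236.11140907]]
```

View pics/w4.png

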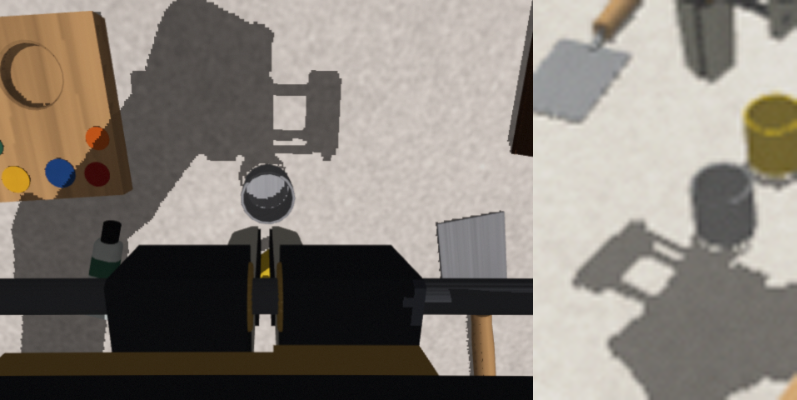

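The wrist view shows the cup still upright at ≈(322,232), barely moved, with the fingers shut above it. The scene view agrees. I check the tool geometry and measure the cup again.

```bash
python3 - <<'E'
from h import *
o=ctrl.get_obs();p=ctrl.camera_params('wrist');im=cv2.imread('pics/w4f.png')
print('w',o['width'],'tau',o['wrist_force'])
R=Ro.from_euler('xyz',o['tool_rot'],degrees=True)
print('tcp px',proj(p,o['position']),'grasp',proj(p,o['position']+R.apply([0,0,-.0188])))
def circ(im,p,box,r,z,n):
    x0,x1,y0,y1=box;g=cv2.cvtColor(im,cv2.COLOR_BGR2GRAY)
    c=cv2.resize(g[y0:y1,x0:x1],None,fx=4,fy=4,interpolation=cv2.INTER_CUBIC)
    H=cv2.HoughCircles(c,cv2.HOUGH_GRADIENT_ALT,1,5,param1=80,param2=.5,minRadius=4*r[0],maxRadius=4*r[1])
    if H is None: print(n,None);return
    for x,y,q in H[0,:,:3][:5]:
        u=[x0+(x-1.5)/4,y0+(y-1.5)/4]; X=onz(p,[u,[u[0]+q/4,u[1]]],z);print(n,np.round(u,1),X[0].round(4),'R',np.linalg.norm(X[1]-X[0]).round(4))
circ(im,p,(270,380,180,290),(24,38),.045,'now')
t=ctrl.capture('top')[:,:,::-1].copy();pt=ctrl.camera_params('top');cv2.imwrite('pics/t2.png',t)
circ(cv2.imread('pics/top0.png'),pt,(370,430,245,300),(8,14),.045,'top0')
circ(t,pt,(370,430,245,300),(8,14),.045,'top now')
# finger-tip visible extents
d=cv2.absdiff(t,cv2.imread('pics/top0.png')).max(2)
print('topdiff around cup',d[262:288,386:412].mean())
E
```

```text
w 0.0007644944997698922 tau [ 1.10495881 -0.0391637  -0.47371588]
tcp px [[318.46246342 266.64043753]] grasp [[318.49274314 279.28960029]]
now [319.6 233.4] [ 0.4898 -0.2585  0.045 ] R 0.0226
now [316.1 238.6] [ 0.4861 -0.2561  0.045 ] R 0.0197
now [326.9 237.6] [ 0.4868 -0.2635  0.045 ] R 0.0195
top0 [399.9 275.9] [ 0.4849 -0.2605  0.045 ] R 0.0223
top0 [397.9 272.1] [ 0.4935 -0.2563  0.045 ] R 0.0281
top0 [397.9 272.1] [ 0.4935 -0.2563  0.045 ] R 0.0212
top now None
topdiff around cup 55.218934911242606
```

```bash
python3 - <<'E'
from h import *
im=ctrl.capture('wrist')[:,:,::-1].copy();o=ctrl.get_obs();p=ctrl.camera_params('wrist')
R=Ro.from_euler('xyz',o['tool_rot'],degrees=True)
for v,c in(([0,0,0],(0,0,255)),([.0075,0,0],(0,255,0)),([-.0075,0,0],(255,0,0)),([0,0,-.0188],(255,0,255))):
    u=proj(p,o['position']+R.apply(v))[0];im[int(round(u[1])),int(round(u[0]))]=c
c=cv2.resize(im[190:340,250:400],None,fx=4,fy=4,interpolation=cv2.INTER_NEAREST);cv2.imwrite('pics/w5.png',c)
E
```

```text
(no output)
```

View pics/w5.png

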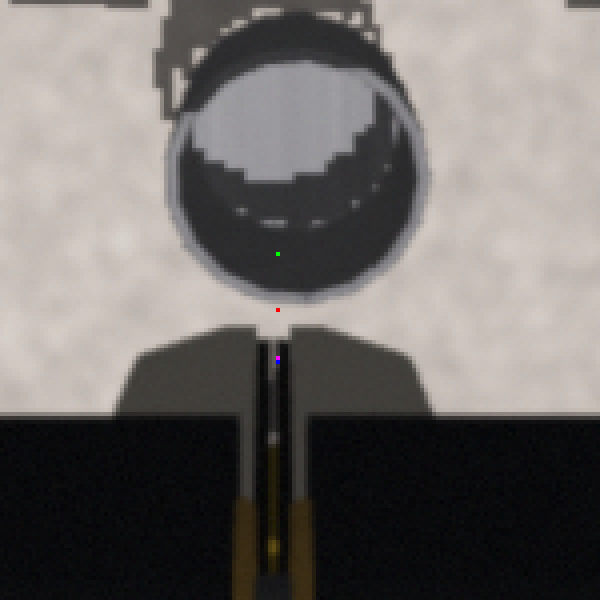

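The fingertips appear lower in the picture than the TCP's projection (the front edge should be at the green dot). I compare with the scene camera.

```bash
python3 - <<'E'
from h import *
s=ctrl.capture('scene')[:,:,::-1].copy();o=ctrl.get_obs();p=ctrl.camera_params('scene')
R=Ro.from_euler('xyz',o['tool_rot'],degrees=True)
x0,y0=230,140
c=cv2.resize(s[y0:y0+120,x0:x0+100],None,fx=5,fy=5,interpolation=cv2.INTER_CUBIC)
for v,col in(([0,0,0],(0,0,255)),([.0075,0,0],(0,255,0)),([-.0075,0,0],(255,0,0)),([0,0,-.0188],(255,0,255))):
    u=(proj(p,o['position']+R.apply(v))[0]-[x0,y0]+.5)*5;cv2.circle(c,tuple(int(i) for i in u),2,col,-1)
w=cv2.imread('pics/top0.png')
cv2.imwrite('pics/s2.png',c);print(o['joints'],o['position'])
E
```

```text
[ 25.44496771  31.43385455   0.14051242 103.14416552  -0.10901209
  45.60058891 -64.3763929 ] [ 0.48775132 -0.25721839  0.11092126]
```

View pics/s2.png

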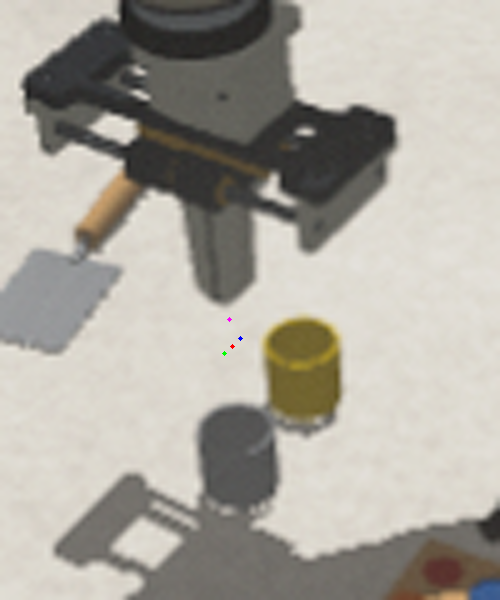

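```bash
python3 - <<'E'
from h import *
o=ctrl.get_obs();ps=ctrl.camera_params('scene');pw=ctrl.camera_params('wrist')
for b in([273.9,199.9],[271,197.5],[278,198]): print(tri(pw,[318.2,271.5],ps,b))
print(o['position'],o['tool_rot'],o['width'],o['clock'])
E
```

```text
(array([ 0.4965375 , -0.25602656,  0.14794097]), np.float64(0.00385148108023521))
(array([ 0.50307129, -0.25719349,  0.16145168]), np.float64(0.0001494586857358856))
(array([ 0.49182472, -0.25244013,  0.14933068]), np.float64(0.016004899230839024))
[ 0.48775132 -0.25721839  0.11092126] [-1.79918872e+02  1.59043152e-01 -1.76457419e-02] 0.0004339177564507053 4.1667
```

Triangulating the fingertip edge from both views puts the real tips about 35 mm above the reported TCP (behind it along the tool axis). So the fingers closed over the cup's rim without touching it, and the cup never moved. I open and go about 30 mm lower, in steps while watching the force.

```bash
python3 -m pendant '[[[0,0,0],[0,0,0]],[[0,0,0],[0,0,0]],[[0,0,0],[0,0,0]],[[0,0,0],[0,0,0]],[[0,0,0],[0,0,0]],[[0,0,0],[0,0,0]],[[0,0,0],[0,0,0]],[[0,0,0],[0,0,0]],[[0,0,0],[0,0,0]],[[0,0,0],[0,0,0]]]' 0.85; python3 -m pendant '[[[0.03,0.03,0.7],[0,0,0]],[[0.03,0.03,1.4],[0,0,0]],[[0.03,0.03,2],[0,0,0]],[[0.03,0.03,2.3],[0,0,0]],[[0.03,0.03,2.4],[0,0,0]],[[0.03,0.03,2.5],[0,0,0]],[[0.03,0.03,2.6],[0,0,0]],[[0.03,0.03,2.65],[0,0,0]],[[0.03,0.03,2.65],[0,0,0]]]'; python3 - <<'E'
from h import *
o=ctrl.get_obs();print(o['position'],o['wrist_force'],o['width'])
s=ctrl.capture('scene')[:,:,::-1].copy();c=cv2.resize(s[165:265,225:345],None,fx=5,fy=5,interpolation=cv2.INTER_CUBIC);cv2.imwrite('pics/s3.png',c)
E
```

```text
clock: 5.0
position: [0.4888, -0.2578, 0.1124]
tool_rot: [-180.0, -0.0, -0.0]
wrist_force: [-0.6, 0.2, -0.4]
width: 0.0626
clock: 5.75
position: [0.4904, -0.2591, 0.0068]
tool_rot: [180.0, -0.1, -0.0]
wrist_force: [0.4, 0.1, -0.1]
width: 0.0793
[ 0.49041606 -0.2590895   0.0067903 ] [ 0.41175634  0.14484562 -0.08922927] 0.0793259072912803
```

View pics/s3.png

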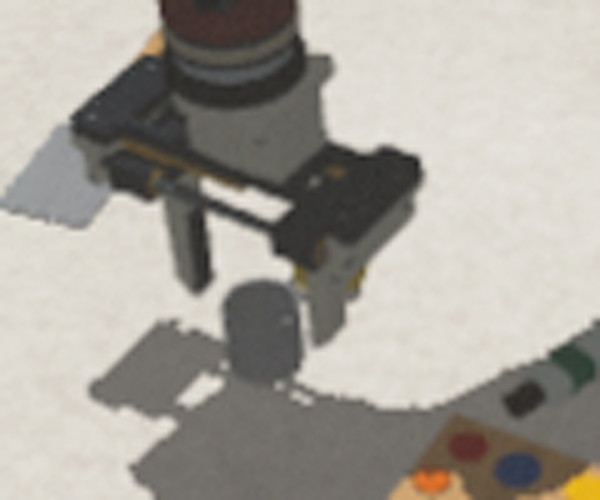

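The scene picture shows the fingers straddling the cup, one tip each side at ≈(264,223) and (290,234). The tips are still high on the cup. I compute their height.

```bash
python3 - <<'E'
from h import *
p=ctrl.camera_params('scene')
for u in([264.2,223.2],[289.8,233.8]):
    c,d=ray(p,[u])
    for x in(.4905,.498,.502): print(u,x,(c+d[0]*(x-c[0])/d[0,0]).round(4))
print(proj(p,[[.49,-.259,.045],[.49,-.259,0]]))
E
```

```text
[264.2, 223.2] 0.4905 [ 0.4905 -0.305   0.0367]
[264.2, 223.2] 0.498 [ 0.498  -0.2982  0.0457]
[264.2, 223.2] 0.502 [ 0.502  -0.2946  0.0505]
[289.8, 233.8] 0.4905 [ 0.4905 -0.214   0.0388]
[289.8, 233.8] 0.498 [ 0.498  -0.2082  0.0478]
[289.8, 233.8] 0.502 [ 0.502  -0.2051  0.0526]
[[276.85242678 226.52735563]
 [278.09063838 237.80859959]]
```

```bash
python3 -m pendant '[[[0,0,0.1],[0,0,0]],[[0,0,0.2],[0,0,0]],[[0,0,0.3],[0,0,0]],[[0,0,0.4],[0,0,0]],[[0,0,0.5],[0,0,0]],[[0,0,0.5],[0,0,0]],[[0,0,0.5],[0,0,0]]]' 0.85; python3 -m pendant '[[[0,0,0],[0,0,0]],[[0,0,0],[0,0,0]],[[0,0,0],[0,0,0]],[[0,0,0],[0,0,0]],[[0,0,0],[0,0,0]],[[0,0,0],[0,0,0]],[[0,0,0],[0,0,0]],[[0,0,0],[0,0,0]],[[0,0,0],[0,0,0]],[[0,0,0],[0,0,0]]]' 0 20
```

```text
clock: 6.38
position: [0.4898, -0.2588, -0.014]
tool_rot: [-180.0, 0.0, -0.0]
wrist_force: [-0.1, 0.2, -0.8]
width: 0.0787
clock: 7.22
position: [0.4901, -0.2591, -0.0135]
tool_rot: [180.0, -0.0, -0.0]
wrist_force: [-0.5, -0.3, 1.8]
width: 0.0447
```

```bash
python3 -m pendant '[[[0,0,0],[0,0,0]],[[0,0,0],[0,0,0]],[[0,0,0],[0,0,0]],[[0,0,0],[0,0,0]]]'; python3 -m pendant '[[[0,0,-0.2],[0,0,0]],[[0,0,-0.6],[0,0,0]],[[0,0,-1.2],[0,0,0]],[[0,0,-1.8],[0,0,0]],[[0,0,-2],[0,0,0]],[[0,0,-2],[0,0,0]],[[0,0,-2],[0,0,0]]]'; python3 - <<'E'
from h import *
o=ctrl.get_obs();p=ctrl.camera_params('wrist');im=ctrl.capture('wrist')[:,:,::-1].copy();cv2.imwrite('pics/w6.png',im)
print(o['position'],o['tool_rot'],o['width'],o['wrist_force'])
cv2.imwrite('pics/w6c.png',cv2.resize(im[:300,:480],(800,500),interpolation=cv2.INTER_CUBIC))
go([.53,-.0655,.066],[180,0,0])
E
```

```text
clock: 7.55
position: [0.4901, -0.2591, -0.0135]
tool_rot: [180.0, -0.0, -0.0]
wrist_force: [-0.9, -0.8, 2.4]
width: 0.0445
clock: 8.13
position: [0.4897, -0.2585, 0.0661]
tool_rot: [-180.0, 0.0, -0.0]
wrist_force: [-0.4, -0.1, -0.8]
width: 0.0448
[ 0.48967655 -0.258517    0.06611881] [-1.79972152e+02  1.92431888e-02 -6.28506489e-03] 0.0448286111000205 [-0.40520714 -0.14623668 -0.79919077]
shift [ 1.02 -4.82 -0.01] turn [-0.01  0.02 -0.  ] rows>= 5.0 t 8.1833
```

View pics/w6c.png

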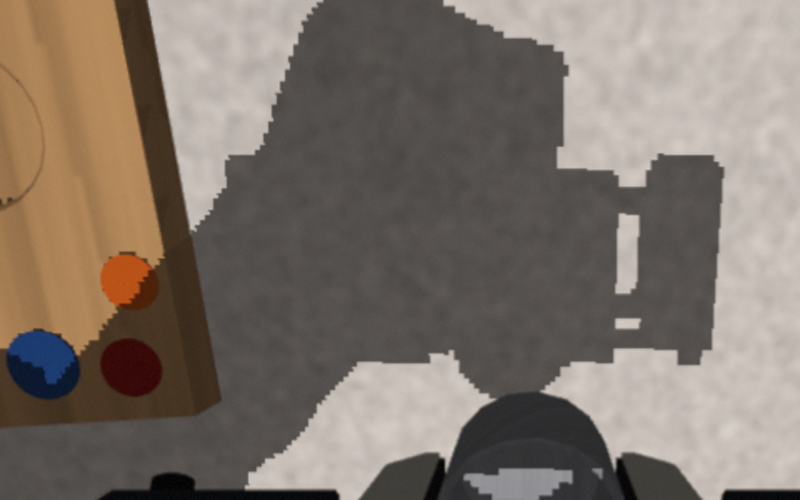

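The width is steady at 45 mm, and the picture shows the cup held between the fingers (bottom centre) after the lift. I carry it towards the caddy, stopping short to measure the pocket.

```bash
python3 -m pendant '[[[0.1,-0.4,-0.3],[0,0,0]],[[0.4,-1.2,-0.6],[0,0,0]],[[0.7,-2.1,-0.85],[0,0,0]],[[1,-3,-0.85],[0,0,0]],[[1.2,-3.8,-0.85],[0,0,0]],[[1.4,-4.5,-0.85],[0,0,0]],[[1.5,-4.82,-0.85],[0,0,0]],[[1.5,-4.82,-0.85],[0,0,0]],[[1.5,-4.82,-0.85],[0,0,0]],[[1.5,-4.82,-0.85],[0,0,0]]]'; python3 - <<'E'
from h import *
o=ctrl.get_obs();p=ctrl.camera_params('wrist');im=ctrl.capture('wrist')[:,:,::-1].copy();cv2.imwrite('pics/w7.png',im)
print(o['position'],o['tool_rot'],o['width'])
u0=proj(p,[.5845,-.0655,.022])[0];print(u0)
x0,y0=int(u0[0])-75,max(0,int(u0[1])-75)
g=cv2.cvtColor(im,cv2.COLOR_BGR2GRAY)[y0:y0+150,x0:x0+150];c=cv2.resize(g,None,fx=4,fy=4,interpolation=cv2.INTER_CUBIC)
H=cv2.HoughCircles(c,cv2.HOUGH_GRADIENT_ALT,1,5,param1=60,param2=.5,minRadius=80,maxRadius=200)
v=cv2.cvtColor(c,cv2.COLOR_GRAY2BGR)
for x,y,q in (H[0,:5,:3] if H is not None else []):
    u=[x0+(x-1.5)/4,y0+(y-1.5)/4]; X=onz(p,[u,[u[0]+q/4,u[1]]],.022);print(np.round(u,1),X[0].round(4),'R',np.linalg.norm(X[1]-X[0]).round(4))
# project hypothesised rim
for k,(cx,cy) in enumerate([(.5845,-.0655)]):
    a=np.linspace(0,6.28,60);P=proj(p,np.c_[cx+.0255*np.cos(a),cy+.0255*np.sin(a),0*a+.022])
    for q in (P-[x0,y0])*4+1.5: cv2.circle(v,tuple(int(i) for i in q),1,(0,255,0),-1)
cv2.imwrite('pics/pk.png',v)
E
```

```text
clock: 9.02
position: [0.549, -0.0694, 0.0997]
tool_rot: [179.9, 0.1, -0.2]
wrist_force: [-1.1, -0.6, -0.5]
width: 0.0446
[ 0.54897798 -0.06944149  0.09969632] [ 1.79877304e+02  1.10933367e-01 -2.42723219e-01] 0.044620767064240924
[312.14459681 181.12752026]
```

View pics/pk.png

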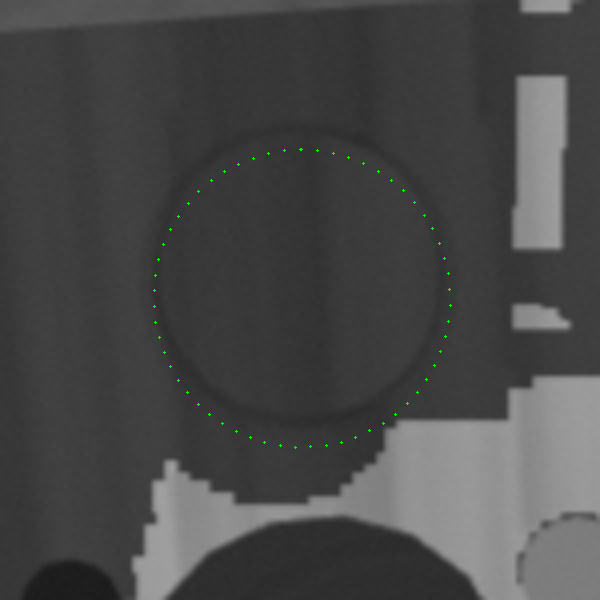

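The picture shows the pocket ring at crop rows ≈125–427, so its centre sits about 22 zoomed px (≈4 mm in +x) above my first guess. I repeat with the arm settled, using a ring fit.

```bash
cat >> h.py <<'E'
def ring(im,p,c0,R,z):
    g=cv2.GaussianBlur(cv2.cvtColor(im,cv2.COLOR_BGR2GRAY),(0,0),1).astype(np.float32)
    for k in range(4):
        a=np.linspace(0,2*np.pi,120,endpoint=False);rr=np.linspace(R-.006,R+.004,41)
        X=np.stack([c0[0]+np.outer(rr,np.cos(a)),c0[1]+np.outer(rr,np.sin(a)),np.full((41,120),z)],-1)
        P=proj(p,X.reshape(-1,3)).reshape(41,120,2).astype(np.float32)
        v=cv2.remap(g,P[...,0].copy(),P[...,1].copy(),cv2.INTER_LINEAR)
        s=v-v.mean(0);i=s.argmin(0);ok=(s.min(0)<-3)&(v.std(0)<8)
        q=X[i,np.arange(120)][ok]
        A=np.c_[2*q[:,:2],np.ones(len(q))];
        w=np.ones(len(q))
        for _ in range(8):
            f=np.linalg.lstsq(A*w[:,None],(q[:,:2]**2).sum(1)*w,rcond=None)[0]
            r=np.sqrt(f[2]+f[0]**2+f[1]**2);e=np.abs(np.linalg.norm(q[:,:2]-f[:2],axis=1)-r);w=1/(1+(e/.001)**2)
        c0=f[:2]
    return c0,r,len(q),np.median(e)
E
python3 -m pendant '[[[0,0,0],[0,0,0]],[[0,0,0],[0,0,0]],[[0,0,0],[0,0,0]],[[0,0,0],[0,0,0]]]'; python3 - <<'E'
from h import *
for k in range(3):
    o=ctrl.get_obs();p=ctrl.camera_params('wrist');im=ctrl.capture('wrist')[:,:,::-1].copy()
    print(o['position'].round(4),o['tool_rot'].round(2),ring(im,p,[.587,-.0657],.0255,.022))
E
```

```text
clock: 9.4
position: [0.55, -0.0669, 0.1005]
tool_rot: [180.0, -0.0, -0.1]
wrist_force: [0.1, -0.3, -1.1]
width: 0.0447
[ 0.55   -0.0669  0.1005] [ 1.7999e+02 -1.0000e-02 -8.0000e-02] (array([ 0.58867653, -0.06506266]), np.float64(0.024962092717194878), 110, np.float64(0.00027999801116046844))
[ 0.5501 -0.0666  0.1005] [ 1.8e+02 -1.0e-02 -6.0e-02] (array([ 0.58876161, -0.06504419]), np.float64(0.024973208946240125), 108, np.float64(0.00027851084846775703))
[ 0.5501 -0.0664  0.1005] [-1.8e+02 -1.0e-02 -4.0e-02] (array([ 0.5886909 , -0.06503485]), np.float64(0.024982345631484302), 106, np.float64(0.00026782501024441227))
```

The pocket centre is (0.5887, −0.0650), consistent over three pictures. I move above it and lower in small steps.

```bash
python3 -m pendant '[[[0.3,-0.02,0],[0,0,0]],[[0.7,-0.04,0.1],[0,0,0]],[[0.97,-0.04,0.5],[0,0,0]],[[0.97,-0.04,1],[0,0,0]],[[0.97,-0.04,1.5],[0,0,0]],[[0.97,-0.04,1.9],[0,0,0]],[[0.97,-0.04,2.1],[0,0,0]],[[0.97,-0.04,2.1],[0,0,0]],[[0.97,-0.04,2.1],[0,0,0]],[[0.97,-0.04,2.1],[0,0,0]]]'; python3 -m pendant '[[[0,0,0],[0,0,0]],[[0,0,0],[0,0,0]],[[0,0,0],[0,0,0]]]'
```

```text
clock: 10.38
position: [0.5899, -0.0646, 0.0175]
tool_rot: [180.0, -0.1, -0.0]
wrist_force: [0.6, 0.6, -0.8]
width: 0.0448
clock: 10.63
position: [0.5894, -0.0646, 0.0172]
tool_rot: [180.0, -0.1, -0.0]
wrist_force: [-0.4, 0.2, -0.1]
width: 0.0448
```

```bash
python3 -m pendant '[[[-0.01,0.01,0.07],[0,0,0]],[[-0.01,0.01,0.14],[0,0,0]],[[-0.01,0.01,0.2],[0,0,0]],[[-0.01,0.01,0.26],[0,0,0]],[[-0.01,0.01,0.32],[0,0,0]],[[-0.01,0.01,0.32],[0,0,0]]]'
```

```text
clock: 11.13
position: [0.588, -0.0648, 0.0029]
tool_rot: [-180.0, 0.1, -0.0]
wrist_force: [-1.2, -0.2, -0.5]
width: 0.0446
```

No force with the base about 5 mm below the block top, so it is entering the pocket. I continue to the floor.

```bash
python3 -m pendant '[[[0.01,0,0.05],[0,0,0]],[[0.01,0,0.1],[0,0,0]],[[0.01,0,0.15],[0,0,0]],[[0.01,0,0.2],[0,0,0]],[[0.01,0,0.23],[0,0,0]],[[0.01,0,0.23],[0,0,0]],[[0.01,0,0.23],[0,0,0]]]'
```

```text
clock: 11.72
position: [0.5888, -0.065, -0.0055]
tool_rot: [-180.0, 0.0, -0.0]
wrist_force: [-0.9, -0.2, 1.8]
width: 0.0446
```

```bash
python3 -m pendant '[[[0,0,0],[0,0,0]],[[0,0,0],[0,0,0]],[[0,0,0],[0,0,0]],[[0,0,0],[0,0,0]],[[0,0,0],[0,0,0]],[[0,0,0],[0,0,0]],[[0,0,0],[0,0,0]]]' 0.8;python3 -m pendant '[[[0,0,-0.3],[0,0,0]],[[0,0,-0.8],[0,0,0]],[[0,0,-1.6],[0,0,0]],[[0,0,-2.5],[0,0,0]],[[0,0,-3.4],[0,0,0]],[[0,0,-4.2],[0,0,0]],[[-0.5,0,-4.6],[0,0,0]],[[-1,0,-4.6],[0,0,0]],[[-1,0,-4.6],[0,0,0]],[[-1,0,-4.6],[0,0,0]]]'; python3 - <<'E'
from h import *
o=ctrl.get_obs();p=ctrl.camera_params('wrist');im=ctrl.capture('wrist')[:,:,::-1].copy();cv2.imwrite('pics/w8.png',im)
s=ctrl.capture('scene')[:,:,::-1]
print(o['position'],o['width'],proj(p,[.5888,-.065,.053]))
b=cv2.resize(s[235:315,280:370],(450,400),interpolation=cv2.INTER_CUBIC)
u=proj(p,[.5888,-.065,.053])[0].astype(int);a=cv2.resize(im[max(0,u[1]-55):u[1]+55,u[0]-48:u[0]+48],(349,400),interpolation=cv2.INTER_CUBIC)
cv2.imwrite('pics/seat.png',np.hstack([a,b]))
E
```

```text
clock: 12.3
position: [0.5889, -0.065, -0.0056]
tool_rot: [-180.0, -0.0, -0.0]
wrist_force: [-1.0, 0.2, 0.1]
width: 0.074
clock: 13.13
position: [0.5485, -0.0651, 0.1796]
tool_rot: [180.0, -0.1, -0.0]
wrist_force: [0.1, -0.2, 0.5]
width: 0.0743
[ 0.54851575 -0.06506183  0.17959113] 0.07433943529150369 [[318.19176944 168.60520303]]
```

View pics/seat.png

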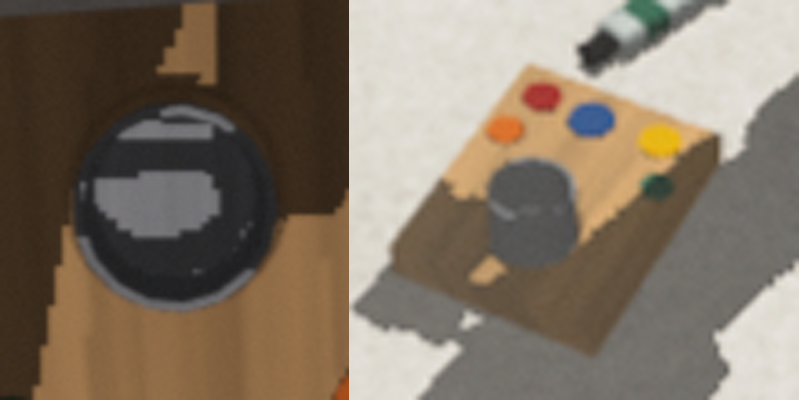

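The close-up shows the cup sitting level and concentric in the pocket. The scene view shows it standing in the block with the expected height exposed. I've now used all 12 views, so from here I work from numbers only. I move toward the red brush.

```bash
python3 -m pendant '[[[0,-0.3,-0.4],[0,0,0]],[[-0.2,-0.9,-0.8],[0,0,0]],[[-0.4,-1.7,-1],[0,0,0]],[[-0.6,-2.5,-1],[0,0,0]],[[-0.8,-3.3,-1],[0,0,0]],[[-0.96,-4.1,-1],[0,0,0]],[[-0.96,-4.9,-1],[0,0,0]],[[-0.96,-5.5,-1],[0,0,0]],[[-0.96,-5.5,-1],[0,0,0]],[[-0.96,-5.5,-1],[0,0,0]]]' 0.5;python3 -m pendant '[[[0,0,0],[0,0,0]],[[0,0,0],[0,0,0]],[[0,0,0],[0,0,0]],[[0,0,0],[0,0,0]]]'; python3 - <<'E'
from h import *
o=ctrl.get_obs();p=ctrl.camera_params('wrist');im=ctrl.capture('wrist')[:,:,::-1].copy();cv2.imwrite('pics/w9.png',im)
print(o['position'],o['width'])
hsv=cv2.cvtColor(im,cv2.COLOR_BGR2HSV)
m=cv2.inRange(hsv,(0,170,50),(7,255,255))|cv2.inRange(hsv,(174,170,50),(180,255,255))
N,L,st,ce=cv2.connectedComponentsWithStats(m)
for i in range(1,N):
    if st[i,4]>60: print(ce[i].round(1),st[i],im[L==i].mean(0).round())
print(proj(p,[[.547,.1555,.18],[.547,.1555,.129],[.547,.1555,.115]]))
m=cv2.inRange(hsv,(100,120,40),(125,255,255));N,L,st,ce=cv2.connectedComponentsWithStats(m)
for i in range(1,N):
    if st[i,4]>60: print('blue',ce[i].round(1),st[i])
E
```

```text
clock: 14.07
position: [0.5107, 0.1571, 0.2176]
tool_rot: [-180.0, 0.1, 0.2]
wrist_force: [0.1, -0.5, 0.7]
width: 0.0466
clock: 14.4
position: [0.5109, 0.1537, 0.2184]
tool_rot: [180.0, 0.0, -0.2]
wrist_force: [0.2, 0.5, -0.6]
width: 0.0467
[0.51085276 0.15370389 0.21836384] 0.04672081233142194
[311.3 174.3] [ 293  154   38   42 1211] [ 9. 11. 68.]
[583.4 208.2] [573 198  22  22 375] [ 21.  25. 133.]
[[315.1738507  188.02497769]
 [315.65387162 178.62567666]
 [315.75814097 176.58384145]]
blue [187.4 172.1] [ 156  151   60   40 1700]
blue [550.8 207.3] [538 195  26  25 496]
```

```bash
python3 - <<'E'
from h import *
o=ctrl.get_obs();p=ctrl.camera_params('wrist')
im=ctrl.capture('wrist')[:,:,::-1].copy()
hsv=cv2.cvtColor(im,cv2.COLOR_BGR2HSV)
m=cv2.inRange(hsv,(0,170,20),(8,255,255))|cv2.inRange(hsv,(172,170,20),(180,255,255));m[:,400:]=0;m[:120]=0
ys,xs=np.nonzero(m);print(xs.min(),xs.max(),ys.min(),ys.max(),len(xs))
for y in range(ys.min(),ys.max()+1,3): r=xs[ys==y];print(y,r.min(),r.max(),im[y,r].max(1).astype(int)[::5])
H=None
print(onz(p,[[312,173]],.129),onz(p,[[312,182.6]],.18),o['position'])
E
```

```text
293 354 120 195 1227
120 347 354 [24]Traceback (most recent call last):
  File "<stdin>", line 7, in <module>
    return umr_minimum(a, axis, None, out, keepdims, initial, where)
ValueError: zero-size array to reduction operation minimum which has no identity
```

```bash
python3 - <<'E'
from h import *
o=ctrl.get_obs();p=ctrl.camera_params('wrist')
im=ctrl.capture('wrist')[:,:,::-1].copy()
hsv=cv2.cvtColor(im,cv2.COLOR_BGR2HSV)
m=cv2.inRange(hsv,(0,150,20),(8,255,255))|cv2.inRange(hsv,(172,150,20),(180,255,255));m[:,340:]=0;m[:,:285]=0;m[:145]=0;m[205:]=0
ys,xs=np.nonzero(m)
for y in range(ys.min(),ys.max()+1,3): 
    r=xs[ys==y]
    if len(r): print(y,r.min(),r.max(),im[y,r.min():r.max()+1].max(1)[::4])
print(onz(p,[[312,173]],.129),onz(p,[[312,182.6]],.18),o['position'],o['tool_rot'])
E
```

```text
154 309 315 [54 56]
157 302 322 [60 67 67 66 67 61]
160 299 326 [58 67 69 68 70 68 67]
163 297 328 [63 68 69 73 73 72 68 67]
166 295 329 [57 67 70 64 63 64 69 68 67]
169 294 330 [57 66 71 63 64 64 63 74 66 63]
172 294 331 [59 67 65 70 75 73 64 64 67 62]
175 294 331 [61 66 70 76 80 78 74 63 65 64]
178 294 330 [57 65 73 76 78 76 76 67 65 62]
181 295 329 [59 66 74 75 76 76 75 67 63]
184 297 328 [56 73 73 74 76 75 72 63]
187 299 326 [60 72 74 75 72 71 63]
190 301 322 [59 72 75 73 72 61]
193 303 319 [57 69 72 70 58]
[[0.55086916 0.15868574 0.129     ]] [[0.55007506 0.15794088 0.18      ]] [0.51071087 0.15422569 0.21845778] [ 1.79992027e+02 -6.72623718e-03 -1.03758995e-01]
```

```bash
python3 -m pendant '[[[0.4,-0.05,0],[0,0,0]],[[0.8,-0.1,0],[0,0,0]],[[1,-0.1,0.1],[0,0,0]],[[1,-0.1,0.4],[0,0,0]],[[1,-0.1,0.8],[0,0,0]],[[1,-0.1,1.2],[0,0,0]],[[1,-0.1,1.6],[0,0,0]],[[1,-0.1,2],[0,0,0]],[[1,-0.1,2.2],[0,0,0]],[[1,-0.1,2.2],[0,0,0]]]' 0.5 35; python3 -m pendant '[[[0,0,0.1],[0,0,0]],[[0,0,0.2],[0,0,0]],[[0,0,0.3],[0,0,0]],[[0,0,0.4],[0,0,0]],[[0,0,0.5],[0,0,0]],[[0,0,0.6],[0,0,0]],[[0,0,0.62],[0,0,0]],[[0,0,0.62],[0,0,0]],[[0,0,0.62],[0,0,0]]]'; python3 - <<'E'
from h import *
p=ctrl.camera_params('scene');s=ctrl.capture('scene')[:,:,::-1].copy();cv2.imwrite('pics/s10.png',s)
o=ctrl.get_obs();print(o['position'],o['wrist_force'],proj(p,[[.5505,.158,.18],[.5505,.158,.129],[.5505,.158,.14]]))
hsv=cv2.cvtColor(s,cv2.COLOR_BGR2HSV)
m=cv2.inRange(hsv,(0,150,40),(8,255,255))|cv2.inRange(hsv,(172,150,40),(180,255,255));m[:,:390]=0;m[:,425:]=0;m[:250]=0;m[300:]=0
ys,xs=np.nonzero(m);print(xs.min(),xs.max(),ys.min(),ys.max(),len(xs))
E
```

```text
clock: 15.38
position: [0.5488, 0.1583, 0.1283]
tool_rot: [179.9, 0.3, -0.0]
wrist_force: [0.0, 0.1, -0.3]
width: 0.0461
clock: 16.13
position: [0.5506, 0.1591, 0.1056]
tool_rot: [-180.0, -0.0, -0.0]
wrist_force: [-0.2, 0.4, -0.0]
width: 0.0464
[0.55073786 0.15912841 0.10576421] [ 0.18027183 -0.01999809 -0.08916806] [[408.70103673 263.57120972]
 [405.88604683 278.59077414]
 [406.47796025 275.44170343]]
400 412 261 286 212
```

Aligned with no contact force. I close.

```bash
python3 -m pendant '[[[0,0,0],[0,0,0]],[[0,0,0],[0,0,0]],[[0,0,0],[0,0,0]],[[0,0,0],[0,0,0]],[[0,0,0],[0,0,0]],[[0,0,0],[0,0,0]],[[0,0,0],[0,0,0]],[[0,0,0],[0,0,0]],[[0,0,0],[0,0,0]],[[0,0,0],[0,0,0]]]' 0 35; python3 -m pendant '[[[0,0,0],[0,0,0]],[[0,0,-0.1],[0,0,0]],[[0,0,-0.3],[0,0,0]],[[0,0,-0.5],[0,0,0]],[[0,0,-0.5],[0,0,0]]]'
```

```text
clock: 17.02
position: [0.5505, 0.159, 0.1056]
tool_rot: [180.0, 0.0, -0.0]
wrist_force: [0.1, -0.1, 0.3]
width: 0.0154
clock: 17.43
position: [0.552, 0.1596, 0.1279]
tool_rot: [-179.9, -0.2, -0.0]
wrist_force: [-0.1, -0.0, -0.4]
width: 0.0157
```

```bash
python3 -m pendant '[[[0,0,-0.2],[0,0,0]],[[0,0,-0.5],[0,0,0]],[[0,0,-0.9],[0,0,0]],[[0,0,-1.4],[0,0,0]],[[0,0,-1.9],[0,0,0]],[[0,0,-2.4],[0,0,0]],[[0,0,-2.7],[0,0,0]],[[0,0,-2.8],[0,0,0]],[[0,0,-2.8],[0,0,0]],[[0,0,-2.8],[0,0,0]]]'; python3 - <<'E'
from h import *
o=ctrl.get_obs();tip=o['position']-[0,0,.0806]
for n in('scene','top'):
    p=ctrl.camera_params(n);s=ctrl.capture(n)[:,:,::-1].copy();cv2.imwrite(f'pics/{n}11.png',s)
    d=cv2.absdiff(s,cv2.imread(f'pics/{n}0.png')).max(2)
    u=proj(p,[tip,tip+[0,0,.125]]);print(n,u.round(1))
    if n=='scene':
        x,y=u[0].astype(int)
        for r in range(int(u[1,1]),y+8,2): print(r,[tuple(int(v) for v in s[r,c]) for c in range(x-8,x+10,3)])
E
```

```text
clock: 18.27
position: [0.55, 0.1589, 0.2371]
tool_rot: [180.0, 0.1, -0.0]
wrist_force: [-0.0, -0.4, 0.1]
width: 0.0153
scene [[407.8 270.6]
 [415.4 230.2]]
230 [(208, 218, 222), (114, 117, 120), (88, 94, 96), (86, 91, 93), (20, 24, 27), (11, 17, 93)]
232 [(210, 219, 223), (100, 105, 108), (99, 104, 108), (83, 89, 90), (30, 29, 66), (14, 17, 93)]
234 [(209, 218, 222), (106, 112, 115), (99, 104, 107), (93, 99, 100), (28, 28, 89), (14, 16, 96)]
236 [(209, 219, 222), (99, 103, 107), (99, 105, 105), (82, 88, 101), (9, 10, 86), (2, 5, 93)]
238 [(207, 218, 221), (101, 104, 108), (95, 101, 105), (17, 23, 89), (7, 15, 92), (15, 16, 96)]
240 [(206, 216, 220), (102, 106, 110), (100, 104, 107), (14, 20, 92), (11, 17, 95), (6, 11, 96)]
242 [(210, 218, 221), (102, 106, 110), (100, 105, 109), (26, 26, 95), (15, 20, 96), (13, 17, 100)]
244 [(177, 186, 190), (99, 104, 107), (99, 103, 105), (75, 80, 100), (14, 21, 96), (13, 14, 96)]
246 [(117, 125, 127), (98, 102, 102), (100, 105, 108), (88, 93, 102), (5, 13, 92), (14, 15, 95)]
248 [(119, 124, 126), (99, 103, 105), (99, 105, 108), (68, 73, 99), (17, 
[... 675 characters left out ...]
, 94), (100, 103, 107)]
264 [(98, 102, 106), (95, 100, 102), (89, 95, 98), (16, 31, 40), (16, 30, 40), (97, 102, 104)]
266 [(75, 86, 92), (97, 102, 106), (90, 97, 98), (20, 29, 39), (22, 30, 42), (98, 102, 106)]
268 [(32, 51, 73), (49, 64, 79), (91, 99, 104), (19, 31, 42), (63, 71, 77), (100, 103, 107)]
270 [(30, 54, 77), (33, 55, 77), (30, 49, 68), (17, 27, 42), (99, 103, 105), (97, 101, 103)]
272 [(33, 55, 76), (30, 53, 76), (34, 56, 78), (27, 49, 70), (60, 70, 84), (90, 98, 102)]
274 [(32, 52, 74), (30, 52, 74), (34, 56, 79), (35, 56, 79), (31, 49, 73), (32, 53, 72)]
276 [(32, 54, 73), (30, 51, 72), (28, 51, 72), (34, 54, 76), (31, 55, 77), (31, 56, 77)]
top [[205.1 243.4]
 [189.  234.4]]
```

Held (15.5 mm), and the red, ferrule and bristle rows in the scene picture match the predicted tip pixel (408,271) above the rack. From joint-data estimates, leaning the hand toward −y is the reachable and clear direction. I travel first, then tilt in stages.

```bash
python3 -m pendant '[[[0,0.1,-0.5],[0,0,0]],[[0.1,0.6,-1],[0,0,0]],[[0.25,1.4,-1.1],[0,0,0]],[[0.4,2.3,-1.1],[0,0,0]],[[0.55,3.2,-1.1],[0,0,0]],[[0.7,4.1,-1.1],[0,0,0]],[[0.8,5,-1.1],[0,0,0]],[[0.9,5.8,-1.1],[0,0,0]],[[0.97,6.6,-1.1],[0,0,0]],[[0.97,7,-1.1],[0,0,0]]]'; python3 -m pendant '[[[0,0,0],[0,0,0]],[[0,0,0],[0.5,0,0]],[[0,0,0],[1.2,0,0]],[[0,0,0],[2,0,0]],[[0,0,0],[2.5,0,0]],[[0,0,0],[2.5,0,0]]]'; python3 -c "
from h import *
o=ctrl.get_obs();print(o['joints'].round(1))"
```

```text
clock: 19.2
position: [0.5883, -0.1271, 0.28]
tool_rot: [179.8, 0.2, -0.4]
wrist_force: [0.2, -0.7, -0.5]
width: 0.0154
clock: 19.7
position: [0.5881, -0.1241, 0.2794]
tool_rot: [-165.0, 0.2, -0.3]
wrist_force: [-0.6, -0.8, -1.0]
width: 0.0154
[ 18.8  29.7  -1.3  78.  -13.9  77.5 -69. ]
```

```bash
python3 -m pendant '[[[0,0,0],[0.6,0,0]],[[0,0,0],[1.3,0,0]],[[0,0,0],[2,0,0]],[[0,0,0],[2.5,0,0]],[[0,0,0],[2.5,0,0]]]'; python3 -c "
from h import *
o=ctrl.get_obs();print(o['joints'].round(1))"; python3 -m pendant '[[[0,0,0],[0.6,0,0]],[[0,0,0],[1.3,0,0]],[[0,0,0],[2,0,0]],[[0,0,0],[2.5,0,0]],[[0,0,0],[2.5,0,0]],[[0,0,0],[2.5,0,0]]]'; python3 -c "
from h import *
o=ctrl.get_obs();print(o['joints'].round(1));go([.5888,-.122,.145],[-135,0,0])"
```

```text
clock: 20.12
position: [0.5883, -0.1226, 0.2788]
tool_rot: [-150.0, 0.3, -0.2]
wrist_force: [-0.2, -0.1, -1.6]
width: 0.0154
[ 27.8  34.4  -5.1  75.3 -24.5  83.9 -61.4]
clock: 20.62
position: [0.5893, -0.1195, 0.2811]
tool_rot: [-135.0, 0.1, 0.1]
wrist_force: [0.2, 0.9, -0.7]
width: 0.0154
[ 34.8  40.2  -8.9  73.  -33.3  90.5 -56.3]
shift [-0.01  2.45  2.36] turn [0.01 0.02 0.  ] rows>= 4.0 t 20.6167
```

```bash
python3 -m pendant '[[[0,0.3,0.3],[0,0,0]],[[0,0.7,0.7],[0,0,0]],[[0,1.1,1.1],[0,0,0]],[[0,1.4,1.4],[0,0,0]],[[0,1.6,1.6],[0,0,0]],[[0,1.6,1.6],[0,0,0]],[[0,1.6,1.6],[0,0,0]],[[0,1.6,1.6],[0,0,0]]]'; python3 - <<'E'
from h import *
o=ctrl.get_obs();R=Ro.from_euler('xyz',o['tool_rot'],degrees=True)
L=lambda z:o['position']+R.apply([0,0,z])
tip=L(.0806);print(o['joints'].round(1),'tip',tip)
for n in('scene','top'):
    p=ctrl.camera_params(n);s=ctrl.capture(n)[:,:,::-1].copy();cv2.imwrite(f'pics/{n}12.png',s);b=cv2.imread(f'pics/{n}0.png')
    hsv=cv2.cvtColor(s,cv2.COLOR_BGR2HSV);u=proj(p,[tip,L(-.0094),L(-.0019+.0025),L(.0806-.03),L(.0806-.065)])
    print(n,'pred tip',u[0].round(1),'collar',u[1].round(1),'bristle/ferrule',u[3].round(1),'ferrule/red',u[4].round(1))
    x0,y0=u.min(0).astype(int)-25;x1,y1=u.max(0).astype(int)+25
    m=cv2.inRange(hsv,(0,150,30),(8,255,255))|cv2.inRange(hsv,(172,150,30),(180,255,255))
    mm=np.zeros_like(m);mm[y0:y1,x0:x1]=m[y0:y1,x0:x1]
    pts=np.argwhere(mm)[:,::-1].astype(np.float32);print('red n',len(pts),pts.mean(0) if len(pts) else'',pts.min(0),pts.max(0))
    dr=(u[0]-u[1])/np.linalg.norm(u[0]-u[1])
    for k in range(-6,28,2):
        q=u[4]+dr*k;nrm=np.array([-dr[1],dr[0]])
        print(k,[tuple(int(v) for v in s[int(round((q+nrm*j)[1])),int(round((q+nrm*j)[0]))]) for j in(-8,-4,-2,0,2,4,8)])
    print('tip k',np.linalg.norm(u[0]-u[4]))
E
```

```text
clock: 21.28
position: [0.5903, -0.1204, 0.1928]
tool_rot: [-135.1, -0.2, 0.1]
wrist_force: [-0.2, -0.5, -0.4]
width: 0.0155
[ 35.   44.7  -8.9  78.8 -33.1  81.9 -50.2] tip [ 0.59042815 -0.06343242  0.13578595]
scene pred tip [315.1 251.4] collar [292.  222.7] bristle/ferrule [307.5 242. ] ferrule/red [298.5 230.8]
red n 113 [300.22125 230.50443] [288. 215.] [321. 256.]
-6 [(211, 220, 224), (138, 147, 193), (52, 56, 158), (48, 55, 129), (69, 74, 119), (210, 220, 223), (208, 218, 222)]
-4 [(216, 222, 227), (149, 155, 199), (51, 55, 167), (48, 53, 126), (123, 130, 159), (209, 218, 223), (209, 218, 222)]
-2 [(218, 224, 228), (83, 89, 179), (47, 53, 160), (47, 53, 130), (55, 59, 114), (205, 214, 219), (206, 217, 220)]
0 [(209, 219, 222), (181, 190, 202), (133, 135, 156), (86, 89, 120), (95, 97, 115), (206, 216, 220), (145, 152, 153)]
2 [(211, 221, 224), (196, 202, 202), (160, 163, 157), (138, 142, 137), (102, 108, 107), (106, 110, 114), (108, 114, 117)]
4 [(212, 219, 224), (181, 188, 189), (162, 165, 158), (132, 134, 129), (105, 110, 109), (107, 111, 115), (109, 114, 116)]
6 [(178, 185, 
[... 2672 characters left out ...]
8), (124, 138, 143)]
16 [(117, 120, 119), (29, 40, 53), (29, 43, 58), (31, 42, 54), (29, 44, 57), (39, 57, 72), (125, 137, 141)]
18 [(123, 127, 124), (60, 66, 71), (14, 33, 51), (14, 30, 49), (20, 35, 48), (38, 59, 73), (86, 111, 128)]
20 [(124, 127, 126), (80, 84, 87), (17, 33, 50), (22, 35, 50), (32, 48, 63), (40, 60, 75), (88, 112, 127)]
22 [(123, 127, 125), (97, 101, 102), (25, 38, 50), (34, 43, 52), (40, 59, 73), (40, 61, 76), (74, 107, 129)]
24 [(123, 127, 125), (124, 128, 127), (76, 79, 80), (57, 62, 62), (49, 61, 70), (42, 64, 80), (89, 120, 141)]
26 [(125, 128, 127), (119, 123, 121), (70, 73, 72), (95, 100, 100), (47, 66, 79), (72, 106, 130), (90, 118, 137)]
tip k 22.639318985366078
```

Both views show the brush on the predicted axis within about 1–2 px: red to ferrule to bristles, with the tip near scene (315,251) and top (312,224). It has not slipped and slants at 45°. I lower it to about 35 mm above the mouth.

```bash
python3 -m pendant '[[[0,0.2,0.2],[0,0,0]],[[-0.03,0.4,0.4],[0,0,0]],[[-0.03,0.6,0.55],[0,0,0]],[[-0.03,0.75,0.7],[0,0,0]],[[-0.03,0.86,0.8],[0,0,0]],[[-0.03,0.86,0.8],[0,0,0]],[[-0.03,0.86,0.8],[0,0,0]],[[-0.03,0.86,0.8],[0,0,0]],[[-0.03,0.86,0.8],[0,0,0]],[[-0.03,0.86,0.8],[0,0,0]]]'; python3 - <<'E'
from h import *
o=ctrl.get_obs();R=Ro.from_euler('xyz',o['tool_rot'],degrees=True)
L=lambda z:o['position']+R.apply([0,0,z])
print('tip',L(.0806),o['joints'].round(1))
for n in('scene','top'):
    p=ctrl.camera_params(n);s=ctrl.capture(n)[:,:,::-1].copy();cv2.imwrite(f'pics/{n}13.png',s)
    u=proj(p,[L(.0806),L(.0156),L(.0156-.02)]);c=proj(p,[.5888,-.065,.053])[0]
    print(n,'pred tip',u[0].round(1),'mouth',c.round(1))
    dr=(u[0]-u[1])/np.linalg.norm(u[0]-u[1]);nr=np.array([-dr[1],dr[0]])
    # axis check: centroid of non-background across the normal in red part, bristles dark end along axis
    hsv=cv2.cvtColor(s,cv2.COLOR_BGR2HSV);m=cv2.inRange(hsv,(0,150,30),(8,255,255))|cv2.inRange(hsv,(172,150,30),(180,255,255))
    x,y=((u[1]+u[2])/2).astype(int);q=np.argwhere(m[y-10:y+11,x-12:x+13])[:,::-1]+[x-12,y-10]
    print(' red offset along/normal px',((q-(u[1]+u[2])/2)@np.c_[dr,nr]).mean(0).round(1),len(q))
    for k in range(-6,5): 
        a=u[0]+dr*k;print('  ',k,[int(s[int(round((a+nr*j)[1])),int(round((a+nr*j)[0]))].max()) for j in range(-6,7,2)])
# bystanders: colour blobs change vs. start
for n in('scene','top'):
    a=cv2.imread(f'pics/{n}0.png');b=cv2.imread(f'pics/{n}13.png')
    def cen(im,lo,hi,box):
        h=cv2.inRange(cv2.cvtColor(im,cv2.COLOR_BGR2HSV),lo,hi)[box[1]:box[3],box[0]:box[2]];return (np.argwhere(h).mean(0).round(1),int((h>0).sum()))
    bx=dict(scene=dict(blue=(425,270,455,310),yel=(465,285,495,325)),top=dict(blue=(150,230,185,260),yel=(108,230,145,258)))[n]
    print(n,[(k,cen(a,*r,bx[k]),cen(b,*r,bx[k])) for k,r in dict(blue=((105,150,40),(125,255,255)),yel=((22,150,60),(35,255,255))).items()])
E
```

```text
clock: 22.22
position: [0.5884, -0.1227, 0.1447]
tool_rot: [-135.0, -0.1, -0.0]
wrist_force: [-0.1, -0.8, -0.4]
width: 0.0153
tip [ 0.58850873 -0.06577354  0.08764231] [ 35.2  47.7  -8.9  81.1 -33.   77.8 -47.2]
scene pred tip [315.2 264. ] mouth [315.6 273.4]
 red offset along/normal px [-5.3 -1.3] 76
   -6 [166, 138, 77, 67, 132, 184, 205]
   -5 [155, 148, 78, 68, 132, 185, 204]
   -4 [170, 188, 77, 66, 146, 197, 202]
   -3 [200, 178, 101, 66, 153, 189, 192]
   -2 [202, 196, 74, 65, 191, 190, 192]
   -1 [202, 202, 112, 90, 200, 190, 187]
   0 [202, 204, 190, 158, 197, 147, 125]
   1 [201, 205, 202, 197, 169, 127, 87]
   2 [200, 201, 200, 157, 104, 81, 82]
   3 [194, 200, 198, 157, 86, 84, 83]
   4 [194, 190, 178, 112, 84, 81, 81]
top pred tip [313.8 229.1] mouth [313.6 231.4]
 red offset along/normal px [-3.3 -0.9] 134
   -6 [71, 66, 57, 58, 50, 75, 138]
   -5 [98, 60, 51, 48, 54, 78, 139]
   -4 [121, 61, 50, 48, 55, 82, 140]
   -3 [125, 64, 53, 48, 46, 64, 115]
   -2 [127, 109, 51, 49, 54, 69, 111]
   -1 [127, 116, 55, 48, 58, 69, 111]
   0 [127, 119, 68, 49, 60, 69, 107]
   1 [126, 125, 103, 59, 59, 75, 101]
   2 [125, 127, 125, 88, 61, 86, 94]
   3 [128, 127, 130, 127, 77, 73, 103]
   4 [129, 128, 128, 128, 77, 83, 101]
scene [('blue', (array([20.7, 16.1]), 188), (array([20.6, 16.1]), 188)), ('yel', (array([22.4, 12.4]), 218), (array([22.6, 12.4]), 221))]
top [('blue', (array([14.6, 18.1]), 145), (array([14.6, 18.1]), 147)), ('yel', (array([13.7, 19.5]), 194), (array([13.4, 19.5]), 207))]
```

The bristle end shows within about 1 px of the predicted tip in both views, with mouth-to-tip height about 35 mm. The arm is at rest and the bystander brushes haven't moved. I hand in.

```bash
python3 -m pendant '[[[0,0,0],[0,0,0]],[[0,0,0],[0,0,0]],[[0,0,0],[0,0,0]]]'; python3 -c "
from plant import ctrl
print(ctrl.hand_in())"
```

```text
clock: 22.57
position: [0.5881, -0.1227, 0.1442]
tool_rot: [-135.0, -0.0, -0.0]
wrist_force: [-0.4, -0.1, -1.1]
width: 0.0156
the job is handed in; nothing more can be done
None
```

The steel dipper is in the caddy pocket, open side up and released. The red brush is held at 45°, bristles down, with its tip about 35 mm above the middle of the mouth. I handed the job in at 22.6 s, still holding the brush.

**Grasp problem:** the first grasp of the cup missed. The fingertips are about 35 mm shorter than the reported TCP suggests, so they closed above the rim without moving the cup. I measured the offset from two views, went lower and gripped it properly.

**Last checks:**
- **Cup:** it looked level and centred in the pocket when I viewed it after letting go.
- **Brush:** the bristle tip is within about 1 px of its predicted place in the scene and top views. The grip is steady at 15.6 mm and the wrist force is about 1 N.
- **Other objects:** the blue and yellow brushes have not moved. I did not re-measure the jars, tube or scraper, and the arm made no contact there.

**Disagreement:** the top camera put the pocket about 4 mm nearer the robot than the wrist camera did. I used the wrist camera's value, and the cup went in without side force. The final brush check used numbers only, because all 12 picture views were spent.

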